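# Fill the vial rack and hold the incubator lid open

### The job

Two of the six pockets of the green rack are empty: stand the two spare vials from the bench in them, upright and fully down, leaving the four other vials in their pockets and the bottle, dish and calculator where they are. Then lift the lid of the bench incubator and hold it open at 60 degrees from closed, give or take 5, so that a colleague can load the rack. Finish while the gripper's fingers are still holding the lid there on their own, because it falls shut when let go.

Things in the scene. Friction and masses are not known exactly. Their poses are not given: they have to be found in the camera images.
- rack: Loose green rack (0.6 kg) flat on the bench, 136 (x) by 108 (y) by 32 mm high; origin at the centre of its underside, z up; yaw within 0.35 rad. Six blind pockets, 33 mm square with 3 mm chamfered mouths, 26 mm deep (floors 6 mm above the bench), at x = -42, 0, 42 and y = -31, 31 mm. Four hold a vial, two are empty; which two changes.
- rack_hole0 (a point): Centre of the mouth of a rack pocket at rack x = -42, y = -31 mm, on the rack's top face, 32 mm above the bench and 26 mm above the pocket's floor.
- rack_hole1 (a point): Centre of the mouth of a rack pocket at rack x = -42, y = 31 mm, on the rack's top face, 32 mm above the bench and 26 mm above the pocket's floor.
- rack_hole2 (a point): Centre of the mouth of a rack pocket at rack x = 0, y = -31 mm, on the rack's top face, 32 mm above the bench and 26 mm above the pocket's floor.
- rack_hole3 (a point): Centre of the mouth of a rack pocket at rack x = 0, y = 31 mm, on the rack's top face, 32 mm above the bench and 26 mm above the pocket's floor.
- rack_hole4 (a point): Centre of the mouth of a rack pocket at rack x = 42, y = -31 mm, on the rack's top face, 32 mm above the bench and 26 mm above the pocket's floor.
- rack_hole5 (a point): Centre of the mouth of a rack pocket at rack x = 42, y = 31 mm, on the rack's top face, 32 mm above the bench and 26 mm above the pocket's floor.
- vial0: Amber glass vial with white cap, upright: 28 mm diameter throughout, 61 mm tall in all (the cap is the top 17 mm), 30 to 55 g. Origin at the centre of its underside, z up. Starts in one of the rack's pockets; leave it there.
- vial1: Amber glass vial with white cap, upright: 28 mm diameter throughout, 61 mm tall in all (the cap is the top 17 mm), 30 to 55 g. Origin at the centre of its underside, z up. Starts in one of the rack's pockets; leave it there.
- vial2: Amber glass vial with white cap, upright: 28 mm diameter throughout, 61 mm tall in all (the cap is the top 17 mm), 30 to 55 g. Origin at the centre of its underside, z up. Starts in one of the rack's pockets; leave it there.
- vial3: Amber glass vial with white cap, upright: 28 mm diameter throughout, 61 mm tall in all (the cap is the top 17 mm), 30 to 55 g. Origin at the centre of its underside, z up. Starts in one of the rack's pockets; leave it there.
- vial4: Amber glass vial with white cap, upright: 28 mm diameter throughout, 61 mm tall in all (the cap is the top 17 mm), 30 to 55 g. Origin at the centre of its underside, z up. A spare: starts standing on the bench to the left of the rack.
- vial5: Amber glass vial with white cap, upright: 28 mm diameter throughout, 61 mm tall in all (the cap is the top 17 mm), 30 to 55 g. Origin at the centre of its underside, z up. A spare: starts standing on the bench to the left of the rack.
- incubator: Bench incubator fixed to the bench: white open-topped box 200 (x) by 240 (y) by 100 mm high with a control panel on its front (-x) face, covered by the blue lid. Origin at the centre of its underside, z up. Its yaw varies up to 0.25 rad either way.
- lid (a joint): Angle of the incubator's lid in rad: 0 closed, growing as the front edge rises; stops at 1.4. 60 degrees is 1.047. The lid swings freely and falls shut by its own weight (about 0.35 to 0.6 kg; lifting it takes 2 to 4 N at the handle).
- lid_handle (a point): Middle of the lid's handle: round steel bar 14 mm thick, 100 mm long, along the incubator's y, on two end posts. Closed, its centre line is 40 mm above the lid's top, 180 mm before (-x) the hinge line and 52 mm above it (152 mm above the bench); the lid's front edge is 24 mm further out. Turns with the lid: x along the lid to the hinge, y along the bar, z out of the lid's top.
- lid_hinge (a point): Middle of the hinge line, at the incubator's far (+x) upper edge, 100 mm from the incubator's centre and 100 mm above the bench. The line runs along the incubator's y axis. The lid is a 204 by 244 by 12 mm panel whose underside meets the hinge line.
- bottle: Bystander: clear bottle with a blue cap, 64 mm diameter, 140 mm tall, beyond the rack. Origin at the centre of its underside.
- dish: Bystander: round pale covered dish, 88 mm diameter, 15 mm high, beyond the incubator. Origin at the centre of its underside.
- calculator: Bystander: black pocket calculator 140 by 75 by 15 mm lying beyond the rack. Origin at the centre of its underside, x along its length.
Things that resemble listed ones, but are neither listed nor needed, are in the scene too. What is shaped like the vial5 but black, purple or red is not meant.

How it is judged:
On the way, in this order (a step that is already met when the one before it is completed fails the run):
1. every pocket of the rack holds a vial, upright and fully down, and the fingers have let go of the vials (horizontal distance between each of vial0, vial1, vial2, vial3, vial4, vial5 and rack below 0.062 m and z of each of vial0, vial1, vial2, vial3, vial4, vial5 in the frame of rack below 0.01 m and angle between each of vial0, vial1, vial2, vial3, vial4, vial5's own z axis and vertical below 0.12 rad and contact force between the fingers and vial0 below 0.1 N and contact force between the fingers and vial1 below 0.1 N and contact force between the fingers and vial2 below 0.1 N and contact force between the fingers and vial3 below 0.1 N and contact force between the fingers and vial4 below 0.1 N and contact force between the fingers and vial5 below 0.1 N), for 0.2 s.
2. the lid is lifted to 60 degrees, within 5 degrees, by the fingers (value of joint lid between 0.96 and 1.135 rad and contact force between the fingers and incubator above 0.3 N), for 0.2 s.
At the end, for the whole second after the job is handed in: All six vials stand in the rack's pockets (within 62 mm of the rack's centre, underside under 10 mm above the rack's, upright within 7 degrees), fingers off them; the lid is still, at 60 degrees within 5, held by the fingers (over 0.3 N), and no loose object touches the incubator (all of step 1 and all of step 2 and velocity of joint lid between -0.1 and 0.1 rad/s and contact force between incubator and vial0 below 0.1 N and contact force between incubator and vial1 below 0.1 N and contact force between incubator and vial2 below 0.1 N and contact force between incubator and vial3 below 0.1 N and contact force between incubator and vial4 below 0.1 N and contact force between incubator and vial5 below 0.1 N and contact force between incubator and bottle below 0.1 N and contact force between incubator and dish below 0.1 N and contact force between incubator and calculator below 0.1 N and contact force between incubator and rack below 0.1 N); the arm keeps its last pose, push and grip.
It fails at once if a vial that was already in the rack is pulled out (z of any of vial0, vial1, vial2, vial3 in the frame of rack above 0.02 m).
It fails at once if the bottle, dish or calculator is moved by more than 30 mm or the bottle tipped over (distance of any of bottle, dish, calculator from where it was at the start of the episode above 0.03 m or angle between bottle's own z axis and vertical above 0.6 rad).
It also fails if it takes over 72 s, if anything falls off the work surface, if the arm or the gripper's body presses on something with over 40 N, if the wrist force passes 120 N, or if a joint passes its speed limit or range.

### The arm

A 7-joint arm with a two-finger parallel gripper is mounted at the origin on the work surface. World frame = base frame: x ahead of the robot, y to its left, z up, the work surface at z = 0. Lengths are in m, angles in rad, forces in N, time in s.
With the tool pointing down it reaches from about 0.425 to 0.95 m from the base axis. Payload 16.7 kg.
Tool frame: the origin (TCP) lies on the front face of the gripper's body, between the roots of the fingers; the fingertips stand 97 mm ahead of it and the grasp point (between the pads) lies 78 mm ahead of it; z points along the fingers, y is the line along which they close (so a half turn about z gives the same grasp; the last joint's range is limited). The gripper opens to 94 mm and grips with 3 to 60 N. Pads are 16 mm wide; open, the fingers measure 119 mm over their backs; the gripper's body (75 mm by 177 mm) begins 78 mm behind the grasp point.
Start: joints at [-1.371, 0.426, 0.074, 1.606, -0.034, 1.111, -0.067], TCP at [0.231, 0.634, 0.303] pointing down, gripper open.
Joint ranges: [-2.85, 2.85], [-0.5, 2.14], [-1.23, 1.37], [0.21, 2.46], [-1.02, 4.16], [0.16, 2.05], [-2.73, 2.73]. Speed limits (rad/s): [1.89, 1.89, 2.39, 2.39, 3.01, 3.01, 3.01].

### API

Orientations are given as a unit quaternion [x, y, z, w].
In Python, from bench import read_state, camera, workorder, finder gives the robot as it stands.
- The arm moves only by the tool move_arm, never from a script. Its argument "motion" is a list that holds one entry, the list of rows, each a list of 5 numbers: the shift along the tool's x, y, z scaled (see below), then the turn about the tool's z scaled (see below), then the gripper command: -1 is shut, 1 is fully open, values between are in proportion. In form: [[[dx, dy, dz, turn, gripper], ...]]. A call has 1 to 20 rows; each row shifts and turns the commanded pose from where the row before left it, along the tool's axes as they then stand; what a row does not reach is not made up. The controller multiplies each number of a shift by 0.025 m and each number of a turn by 0.12 rad. A row lasts 1/12 s, in which the tool goes at most 41.7 mm and 7.16 degrees, less where a joint would pass 70% of its speed; a pose out of reach is approached as far as the arm can. A call with a number of a shift or a turn outside -1 to 1 is refused whole. A call with a gripper value outside its range is refused whole. The fingers move at their own pace and stop on an object; "force" is the grip in N (left out, the last holds). Time passes only in rows, so rows that do not move let the fingers close. It gives the time, the measured TCP pose, the force, the opening and the grip force at its end, in the units of the state.
- read_state(): the state, without advancing time (a new reading comes with each control period).
- camera(name): name is "side" or "top" or "wrist"; returns a dict with "color" (480x640x3 uint8, red, green, blue), "range_z" (480x640 float32, m along the optical axis (not along the pixel's ray), 0 where there is no reading), "K" (3x3 intrinsics, pixels), "extrinsics" (4x4, takes a point from world to camera coordinates); the wrist camera has in their place "mount" (4x4, takes a point from camera to tool coordinates, whose origin is the TCP and whose axes are the flange's). Camera axes: x right, y up, looking along -z (the intrinsics and any distortion apply to the point x, -y, -z); pixel columns grow to the right and rows downward; lengths in m; the calibration is good to about 2 mm. The wrist camera is an equidistant fisheye: a pixel r from the principal point sees the ray r / f radians off the axis. A picture is of the moment at which its call begins: read the wrist's pose just before it.
- workorder.finish_job(): hands the job in; it is judged then, once.
Trained networks look in a picture, given as the dict that the camera call returned (one of the last four; its "shot" number tells which), for a name from the list of things; names that differ only in an ending like _2 or _b are one class to them, and where a whole thing is asked for, a point or a joint stands for the part that bears it (a point fixed in the world has none). Each returns a list of dicts, best first, with "score" (0 to 1); they miss things now and then, are a little off and sometimes report something else, mostly with a low value. They report only what shows in the picture. A call takes as long as a camera call. They do not tell look-alikes from the thing itself.
- finder.boxes_of(picture, thing): "extent" ([left, top, width, height] in pixels, round what is visible of it).
- finder.silhouettes(picture, thing): "region" (480x640 bool, what is visible of it) and "extent" ([left, top, width, height] in pixels, round what is visible of it).
The state is a dict: "time": time; "joint_pos": joint angles; "joint_vel": joint speeds; "joint_efforts": joint torques, N m; "tool_pos": TCP position; "ee_rot": TCP orientation; "ft_force": force on the tool from outside, world axes, zero at the start; "torque": the same for the moment, N m; "opening": finger opening in m; "gripper_force": force on a finger pad.
Only numpy, scipy, OpenCV 4.12 (cv2) and the standard library are available. Lean on these libraries where they do the work, as an engineer would, in place of code of your own. Each camera call takes 0.05 s, during which the arm holds its last target. There are 200 camera calls.

## Working session

There is one attempt and no reset: what is moved stays moved. The work goes in short steps, Python scripts to look and compute and a tool call to move; the robot and the scene stay as the last step left them, time stands still between calls to the robot, and variables do not carry over. Pictures are saved under pics/ and viewed, at most 10 in all, crops included, and the job is handed in when it is done.

Besides the shell and the picture viewer there is one more tool, called after "Call:" as name(argument=value, ...) on one line, values as JSON. move_arm: Moves the arm, as the interface text tells. Shifts and turns lie within -1 to 1; 1 stands for 0.025 m of shift or 0.12 rad of turn. Its arguments: {"type":"object","properties":{"motion":{"type":"array"},"force":{"type":"number"}},"required":["motion"]}

```bash
mkdir -p pics
cat > h.py <<'E'
import numpy as np, cv2
from bench import read_state, camera, workorder, finder
from scipy.spatial.transform import Rotation as R
def cloud(p):
    K=p["K"];z=p["range_z"];v,u=np.mgrid[:480,:640]
    x=(u-K[0,2])/K[0,0]*z;y=(v-K[1,2])/K[1,1]*z
    c=np.stack([x,-y,-z],-1);E=p["extrinsics"]
    return (c-E[:3,3])@E[:3,:3]
E
python3 - <<'E'
from h import *
s=read_state();print({k:np.round(v,3) for k,v in s.items()})
ims=[]
for n in("top","side"):
    p=camera(n);ims.append(p["color"]);W=cloud(p)
    print(n,p["K"][0,0],[k for k in p if k not in("color","range_z")])
    np.savez(n+".npz",c=p["color"],z=p["range_z"],K=p["K"],E=p["extrinsics"])
    for t in("rack","vial5","incubator","lid_handle","bottle","dish","calculator"):
        for d in finder.silhouettes(p,t)[:12]:
            m=d["region"]&(p["range_z"]>0)
            if m.sum()>5: 
                q=W[m];top=q[q[:,2]>np.percentile(q[:,2],90)-.006]
                print(n,t,round(d["score"],2),d["extent"],"med",np.round(np.median(q,0),3),"top",np.round(top.mean(0),3),p["color"][m].mean(0).round())
for n,i in zip("ts",ims): cv2.imwrite(f"pics/{n}0.png",i[:,:,::-1])
E
```

```text
{'time': np.float64(0.0), 'joint_pos': array([-1.37 ,  0.427,  0.074,  1.607, -0.034,  1.111, -0.067]), 'joint_vel': array([-0.   ,  0.   , -0.   , -0.001,  0.001, -0.   ,  0.001]), 'joint_efforts': array([-2.0000e-03, -9.3583e+01,  3.6660e+00, -4.5418e+01, -4.9000e-02,
        2.1000e-02,  0.0000e+00]), 'tool_pos': array([0.231, 0.634, 0.302]), 'ee_rot': array([ 0.174,  0.985, -0.001, -0.   ]), 'ft_force': array([-0.789,  0.322, -0.71 ]), 'torque': array([-0.032, -0.   ,  0.05 ]), 'gripper_force': np.float64(0.0), 'opening': np.float64(0.094)}
top 434.15500813088016 ['K', 'extrinsics', 'shot']
top rack 0.93 [255.6, 269.0, 50.6, 59.6] med [0.514 0.157 0.03 ] top [0.501 0.157 0.031] [ 70. 130.  81.]
top rack 0.73 [259.8, 289.6, 14.0, 8.3] med [0.506 0.187 0.066] top [0.506 0.189 0.067] [185. 187. 178.]
top vial5 0.75 [177.8, 296.6, 19.1, 13.6] med [0.478 0.377 0.057] top [0.478 0.383 0.06 ] [154.  51.  50.]
top vial5 0.74 [184.2, 243.3, 17.8, 15.2] med [0.612 0.379 0.058] top [0.614 0.384 0.06 ] [131.  43.  42.]
top vial5 0.72 [208.9, 243.2, 16.2, 19.4] med [0.604 0.314 0.059] top [0.
[... 3563 characters left out ...]
0.097 0.139] [167. 178. 182.]
side bottle 0.17 [388.3, 325.6, 18.2, 27.9] med [0.464 0.201 0.062] top [0.464 0.195 0.067] [189. 181. 169.]
side dish 0.9 [261.3, 198.9, 36.3, 28.4] med [ 0.758 -0.1    0.015] top [ 0.76  -0.105  0.015] [233. 163. 106.]
side dish 0.67 [399.8, 406.0, 22.2, 28.5] med [0.434 0.335 0.058] top [0.433 0.328 0.061] [187. 176. 167.]
side calculator 0.97 [198.1, 331.5, 83.5, 71.6] med [0.737 0.278 0.015] top [0.739 0.276 0.015] [75. 77. 75.]
side calculator 0.57 [318.6, 114.1, 111.9, 88.0] med [ 0.559 -0.208  0.112] top [ 0.56  -0.217  0.114] [101. 147. 203.]
side calculator 0.27 [337.1, 289.8, 83.5, 74.1] med [0.521 0.168 0.03 ] top [0.504 0.164 0.032] [ 47. 124.  63.]
```

Run:
```python
from h import *
P=[]
for n in("top","side"):
    d=np.load(n+".npz");p=dict(color=d["c"],range_z=d["z"],K=d["K"],extrinsics=d["E"]);W=cloud(p)
    c=p["color"].astype(int);ok=p["range_z"]>0
    near=(abs(W[...,0]-.52)<.13)&(abs(W[...,1]-.157)<.11)&ok
    g=near&(c[...,1]>c[...,0]+25)&(c[...,1]>c[...,2]+15)&(abs(W[...,2]-.032)<.006)
    q=W[g][:,:2];r=cv2.minAreaRect((q*1000).astype(np.float32));print(n,"rack",g.sum(),r)
    inc=(W[...,1]<-.05)&(W[...,0]<.72)&ok
    lid=inc&(abs(W[...,2]-.113)<.006);r=cv2.minAreaRect((W[lid][:,:2]*1000).astype(np.float32));print("lid",lid.sum(),r,np.median(W[lid],0))
    for lo,hi in((.125,.145),(.145,.175)):
        h=inc&(W[...,2]>lo)&(W[...,2]<hi);q=W[h]
        if h.sum()>5:
            v,u=np.nonzero(h);print("handle",lo,h.sum(),q.mean(0).round(4),q.min(0).round(3),q.max(0).round(3),u.min(),u.max(),v.min(),v.max(),"dir",np.linalg.svd(q[:,:2]-q[:,:2].mean(0))[2][0])
    im=p["color"][160:400,140:520] if n=="top" else p["color"][90:480,180:560]
    P.append(cv2.resize(im[:,:,::-1],(400*(1),int(400*im.shape[0]/im.shape[1]))))
    cv2.imwrite(f"pics/{n}1.png",cv2.resize(im[:,:,::-1],None,fx=1.5 if n=="side" else 2,fy=1.5 if n=="side" else 2))
```

```text
top rack 1291 ((502.8423156738281, 158.599365234375), (108.28079223632812, 135.8355255126953), 83.71222686767578)
lid 9363 ((446.25909423828125, -392.8772888183594), (703.505615234375, 288.30169677734375), 54.09584045410156) [ 0.55659803 -0.24153526  0.1120914 ]
handle 0.125 1135 [ 0.2394 -0.5971  0.1357] [ 0.131 -0.648  0.125] [ 0.5   -0.163  0.145] 417 639 299 479 dir [-0.89238843 -0.4512681 ]
handle 0.145 883 [ 0.3249 -0.4684  0.1541] [ 0.138 -0.638  0.145] [ 0.5   -0.163  0.167] 419 639 299 479 dir [-0.56028936 -0.82829695]
side rack 1851 ((501.5673828125, 157.8347625732422), (111.61575317382812, 136.08493041992188), 83.33567810058594)
lid 6350 ((437.7735595703125, -402.1399230957031), (729.2705078125, 288.75799560546875), 53.95418930053711) [ 0.55718278 -0.2216405   0.11222557]
handle 0.125 895 [ 0.2448 -0.5791  0.1355] [ 0.066 -0.671  0.125] [ 0.499 -0.051  0.145] 400 632 54 231 dir [-0.59255641 -0.80552896]
handle 0.145 1227 [ 0.2727 -0.516   0.1577] [ 0.062 -0.673  0.145] [ 0.499 -0.05   0.175] 401 639 45 228 dir [0.33744393 0.94134563]
```

View pics/top1.png

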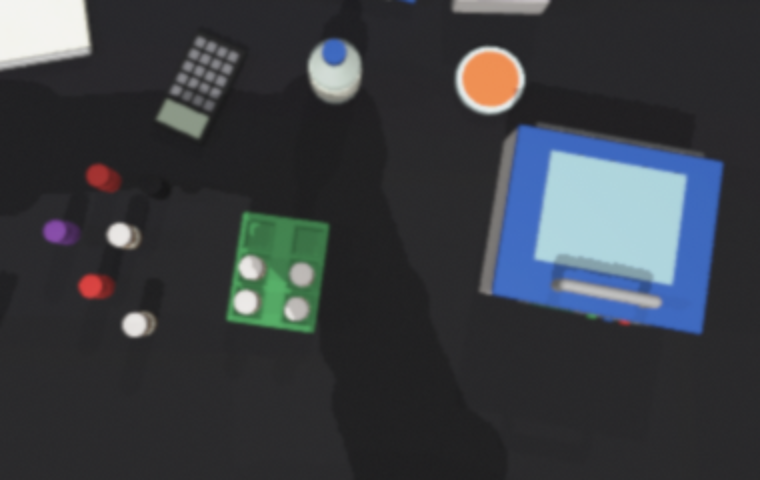

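View pics/side1.png

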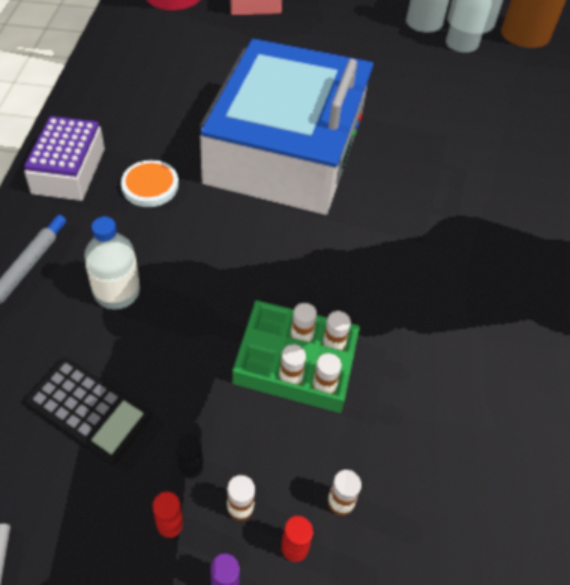

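Spares are the two white-capped vials at top crop pixels (123,235) and (137,324). Look-alikes are red at (103,178) and (95,286), purple at (60,231) and black at (160,187). The empty pockets are the two far ones (+x, holes 4 and 5), and the handle shows at (607,293).

```bash
cat >> h.py <<'E'
def go(x,y,z,s=None):
    "shift units (tool axes) to put TCP at x,y,z"
    s=s or read_state();d=np.array([x,y,z])-s["tool_pos"]
    t=R.from_quat(s["ee_rot"]).inv().apply(d)/.025
    print("at",np.round(s["tool_pos"],4),"units",t.round(2),"open",round(float(s["opening"]),4));return t
E
python3 - <<'E'
from h import *
for n in("top","side"):
    d=np.load(n+".npz");p=dict(color=d["c"],range_z=d["z"],K=d["K"],extrinsics=d["E"]);W=cloud(p)
    inc=(W[...,1]<-.05)&(W[...,1]>-.4)&(W[...,0]>.42)&(W[...,0]<.72)&(p["range_z"]>0)
    lid=inc&(abs(W[...,2]-.112)<.005);print("lid",cv2.minAreaRect((W[lid][:,:2]*1000).astype(np.float32)))
    h=inc&(W[...,2]>.14)&(W[...,2]<.175);q=W[h]
    print("bar",h.sum(),q.mean(0).round(4),q.min(0).round(3),q.max(0).round(3),cv2.minAreaRect((q[:,:2]*1000).astype(np.float32)))
E
```

```text
lid ((565.7984008789062, -232.42054748535156), (244.9642791748047, 211.02040100097656), 80.68971252441406)
bar 329 [ 0.4855 -0.2172  0.1566] [ 0.472 -0.274  0.14 ] [ 0.5   -0.163  0.164] ((485.5521545410156, -218.31703186035156), (112.49797058105469, 13.77015209197998), 80.79741668701172)
lid ((563.6207885742188, -232.16387939453125), (249.06588745117188, 208.40721130371094), 80.84894561767578)
bar 245 [ 0.4855 -0.2082  0.1556] [ 0.47  -0.271  0.141] [ 0.499 -0.162  0.161] ((484.84564208984375, -216.4816131591797), (109.55176544189453, 13.849858283996582), 80.76213836669922)
```

Call:
move_arm(motion=[[[0, 0, 0, -0.66, 0.28], [0, 0, 0, -0.66, 0.28], [0, 0, 0, -0.65, 0.28]]], force=12)

```text
time: 1.05
tool_pos: [0.2313, 0.6341, 0.3027]
ee_rot: [0.055, 0.999, -0.0, -0.0]
ft_force: [0.2, -0.1, -0.1]
opening: 0.0773
gripper_force: 0.0
```

Run:
```python
from h import *
go(.4338,.327,.165)
```

```text
at [0.2313 0.6341 0.3027] units [ -9.39 -11.33   5.51] open 0.0773
```

Call:
move_arm(motion=[[[-0.78, -0.94, 0, 0, 0.28], [-0.78, -0.94, 0, 0, 0.28], [-0.78, -0.94, 0, 0, 0.28], [-0.78, -0.94, 0, 0, 0.28], [-0.78, -0.94, 0.3, 0, 0.28], [-0.78, -0.94, 0.3, 0, 0.28], [-0.78, -0.94, 0.3, 0, 0.28], [-0.78, -0.94, 0.3, 0, 0.28], [-0.78, -0.94, 0.3, 0, 0.28], [-0.78, -0.94, 0.5, 0, 0.28], [-0.78, -0.94, 0.5, 0, 0.28], [-0.78, -0.94, 0.5, 0, 0.28], [0, 0, 0.9, 0, 0.28], [0, 0, 0.9, 0, 0.28], [0, 0, 1, 0, 0.28], [0, 0, 0, 0, 0.28], [0, 0, 0, 0, 0.28]]])

```text
time: 2.47
tool_pos: [0.4316, 0.3271, 0.1573]
ee_rot: [0.057, 0.998, -0.001, -0.001]
ft_force: [0.6, 0.1, 0.9]
opening: 0.0603
gripper_force: 0.0
```

Run:
```python
from h import *
go(.4338,.327,.130)
p=camera("wrist");print(p["K"],p["mount"].round(3))
cv2.imwrite("pics/w1.png",p["color"][:,:,::-1])
```

```text
at [0.4316 0.3271 0.1573] units [-0.09  0.01  1.09] open 0.0603
[[371.64829954   0.         320.12830241]
 [  0.         371.64829954 236.54042023]
 [  0.           0.           1.        ]] [[ 0.001  0.965  0.261  0.077]
 [ 1.    -0.    -0.001  0.002]
 [-0.001  0.261 -0.965 -0.081]
 [ 0.     0.     0.     1.   ]]
```

View pics/w1.png

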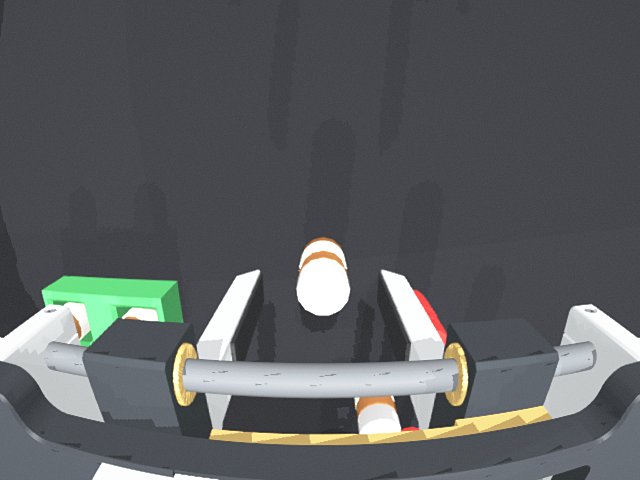

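The wrist view shows the white-capped vial at (323,280), centred between the fingertips at x≈262 and 380. The red look-alike is outside the right finger. I'll descend and grip.

Call:
move_arm(motion=[[[-0.09, 0, 0.6, 0, 0.28], [0, 0, 0.5, 0, 0.28], [0, 0, 0, 0, 0.28], [0, 0, 0, 0, -1], [0, 0, 0, 0, -1], [0, 0, 0, 0, -1], [0, 0, 0, 0, -1], [0, 0, 0, 0, -1], [0, 0, 0, 0, -1], [0, 0, -1, 0, -1], [0, 0, -1, 0, -1], [0, 0, -1, 0, -1], [0, 0, 0, 0, -1]]], force=12)

```text
time: 3.6
tool_pos: [0.4355, 0.3281, 0.2094]
ee_rot: [0.057, 0.998, 0.002, 0.002]
ft_force: [0.8, 0.7, -0.3]
opening: 0.0277
gripper_force: 12.0
```

Run:
```python
from h import *
s=read_state();print(s["gripper_force"])
go(.5402,.1225,.205)
```

```text
11.97685626335442
at [0.4355 0.3281 0.2094] units [-5.09 -7.7   0.16] open 0.0277
```

Call:
move_arm(motion=[[[-0.63, -0.96, -0.1, 0, -1], [-0.63, -0.96, -0.1, 0, -1], [-0.64, -0.96, 0, 0, -1], [-0.64, -0.96, 0, 0, -1], [-0.64, -0.96, 0, 0, -1], [-0.64, -0.96, 0, 0, -1], [-0.64, -0.97, 0, 0, -1], [-0.63, -0.97, 0, 0, -1], [0, 0, 0, 0, -1], [0, 0, 0, 0, -1], [0, 0, 0, 0, -1]]])

```text
time: 4.52
tool_pos: [0.5385, 0.1219, 0.2099]
ee_rot: [0.057, 0.998, 0.0, -0.0]
ft_force: [0.2, 0.1, 0.5]
opening: 0.0281
gripper_force: 12.0
```

Run:
```python
from h import *
s=go(.5402,.1225,.172)
p=camera("side");W=cloud(p);ok=p["range_z"]>0
c=p["color"].astype(int)
for d in finder.silhouettes(p,"vial5"):
    m=d["region"]&ok;q=W[m]
    if len(q)>5 and q[:,1].mean()<.25:
        t=q[q[:,2]>np.percentile(q[:,2],92)-.005];print(d["extent"],q.mean(0).round(3),"z",q[:,2].min().round(3),q[:,2].max().round(3))
cv2.imwrite("pics/s2.png",cv2.resize(p["color"][200:400,260:460,::-1],None,fx=3,fy=3))
```

```text
at [0.5385 0.1219 0.2099] units [-0.07  0.03  1.52] open 0.0281
[397.9, 296.1, 16.1, 29.6] [0.457 0.137 0.052] z 0.001 0.071
[367.2, 320.7, 16.2, 26.1] [0.505 0.195 0.054] z 0.003 0.071
[373.3, 292.0, 17.9, 25.2] [0.498 0.134 0.054] z 0.01 0.071
[387.0, 329.3, 18.2, 25.0] [0.464 0.199 0.053] z 0.004 0.07
[358.9, 285.7, 14.1, 10.2] [0.534 0.132 0.093] z -0.0 0.211
```

View pics/s2.png

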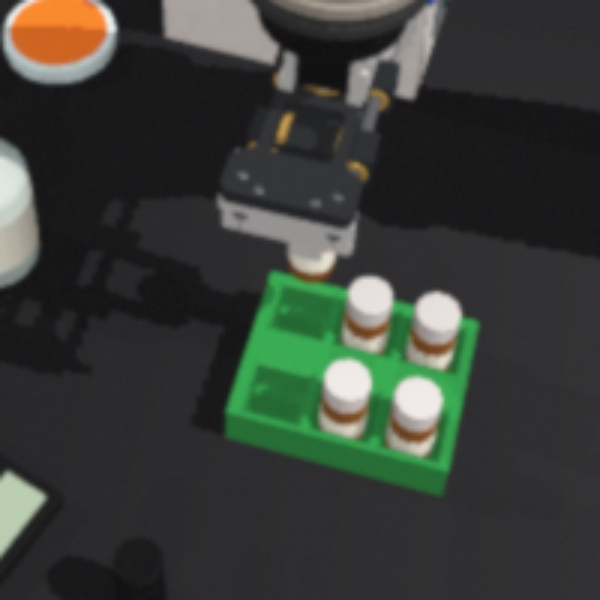

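The vial (crop pixel ≈ 312,262) hangs upright in the gripper above the empty far pocket, with the four racked vials undisturbed. I'll lower it.

Call:
move_arm(motion=[[[-0.1, 0.03, 0.5, 0, -1], [0, 0, 0.5, 0, -1], [0, 0, 0.4, 0, -1], [0, 0, 0.4, 0, -1], [0, 0, 0.4, 0, -1], [0, 0, 0.4, 0, -1], [0, 0, 0.3, 0, -1], [0, 0, 0, 0, -1], [0, 0, 0, 0, -1]]])

```text
time: 5.37
tool_pos: [0.5413, 0.1219, 0.1373]
ee_rot: [0.057, 0.998, -0.0, -0.0]
ft_force: [-0.4, -0.7, 0.2]
opening: 0.0276
gripper_force: 12.0
```

Call:
move_arm(motion=[[[0, 0, 0, 0, -0.2], [0, 0, 0, 0, 0.06], [0, 0, 0, 0, 0.06], [0, 0, 0, 0, 0.06], [0, 0, 0, 0, 0.06], [0, 0, -1, 0, 0.06], [0, 0, -1, 0, 0.06], [0, 0, -1, 0, 0.06], [0, 0, 0, 0, 0.06]]])

```text
time: 6.12
tool_pos: [0.543, 0.1222, 0.217]
ee_rot: [0.057, 0.998, 0.001, 0.003]
ft_force: [1.0, -0.4, -0.3]
opening: 0.0499
gripper_force: 0.0
```

Run:
```python
from h import *
go(.5415,.354,.160)
```

```text
at [0.543  0.1222 0.217 ] units [1.13 9.2  2.3 ] open 0.0499
```

Call:
move_arm(motion=[[[0.11, 0.92, 0, 0, 0.28], [0.11, 0.92, 0, 0, 0.28], [0.11, 0.92, 0, 0, 0.28], [0.11, 0.92, 0, 0, 0.28], [0.11, 0.92, 0, 0, 0.28], [0.11, 0.92, 0, 0, 0.28], [0.11, 0.92, 0, 0, 0.28], [0.12, 0.92, 0, 0, 0.28], [0.12, 0.92, 0, 0, 0.28], [0.12, 0.92, 0.3, 0, 0.28], [0, 0, 0.9, 0, 0.28], [0, 0, 0.9, 0, 0.28], [0, 0, 0, 0, 0.28], [0, 0, 0, 0, 0.28]]])

```text
time: 7.28
tool_pos: [0.5389, 0.3532, 0.1594]
ee_rot: [0.057, 0.998, -0.001, -0.001]
ft_force: [-0.3, -0.1, 0.0]
opening: 0.06
gripper_force: 0.0
```

Run:
```python
from h import *
go(.5415,.354,.130)
p=camera("top");W=cloud(p)
for d in finder.silhouettes(p,"vial5"):
    q=W[d["region"]&(p["range_z"]>0)]
    if len(q)>5 and q[:,1].mean()<.25: print(q[q[:,2]>np.percentile(q[:,2],90)-.006].mean(0).round(4))
c=p["color"].astype(int)
g=(abs(W[...,0]-.52)<.13)&(abs(W[...,1]-.157)<.11)&(c[...,1]>c[...,0]+25)&(c[...,1]>c[...,2]+15)&(abs(W[...,2]-.032)<.006)
print(cv2.minAreaRect((W[g][:,:2]*1000).astype(np.float32)))
p=camera("wrist");cv2.imwrite("pics/w2.png",p["color"][200:,:,::-1])
```

```text
at [0.5389 0.3532 0.1594] units [-0.1   0.05  1.17] open 0.06
[ 0.5609 -0.2312  0.1142]
[0.5052 0.1883 0.0671]
[0.4579 0.1308 0.0665]
[0.4646 0.1932 0.0663]
((502.9629211425781, 158.3619384765625), (108.03460693359375, 135.9313201904297), 83.56354522705078)
```

View pics/w2.png

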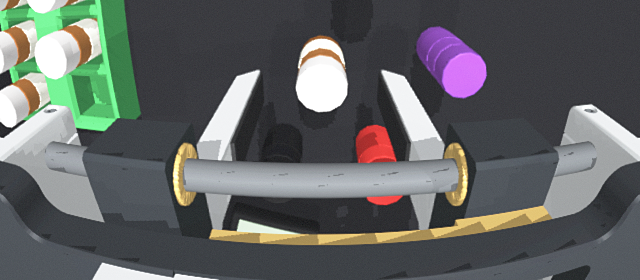

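White vial at (322,75) is centred between the fingers, with black, red and purple clear of the pads. The rack has not moved, so I'll grip.

Call:
move_arm(motion=[[[-0.1, 0.04, 0.6, 0, 0.28], [0, 0, 0.57, 0, 0.28], [0, 0, 0, 0, 0.28], [0, 0, 0, 0, -1], [0, 0, 0, 0, -1], [0, 0, 0, 0, -1], [0, 0, 0, 0, -1], [0, 0, 0, 0, -1], [0, 0, 0, 0, -1], [0, 0, -1, 0, -1], [0, 0, -1, 0, -1], [0, 0, -1, 0, -1], [0, 0, -0.3, 0, -1], [0, 0, 0, 0, -1], [0, 0, 0, 0, -1]]], force=12)

```text
time: 8.68
tool_pos: [0.5417, 0.3543, 0.2131]
ee_rot: [0.057, 0.998, 0.0, -0.0]
ft_force: [0.1, -0.5, -0.7]
opening: 0.0276
gripper_force: 12.0
```

Run:
```python
from h import *
go(.5475,.1841,.213)
```

```text
at [0.5417 0.3543 0.2131] units [-1.   -6.74  0.  ] open 0.0276
```

Call:
move_arm(motion=[[[-0.14, -0.96, 0, 0, -1], [-0.14, -0.96, 0, 0, -1], [-0.14, -0.96, 0, 0, -1], [-0.14, -0.96, 0, 0, -1], [-0.14, -0.96, 0, 0, -1], [-0.15, -0.97, 0, 0, -1], [-0.15, -0.97, 0, 0, -1], [0, 0, 0, 0, -1], [0, 0, 0, 0, -1], [0, 0, 0, 0, -1], [0, 0, 0, 0, -1]]])

```text
time: 9.6
tool_pos: [0.5473, 0.1852, 0.2127]
ee_rot: [0.056, 0.998, -0.0, -0.0]
ft_force: [0.2, 0.3, 0.2]
opening: 0.0279
gripper_force: 12.0
```

Run:
```python
from h import *
go(.5475,.1841,.137)
p=camera("wrist");cv2.imwrite("pics/w3.png",p["color"][:,:,::-1])
```

```text
at [0.5473 0.1852 0.2127] units [-0.02 -0.04  3.03] open 0.0279
```

View pics/w3.png

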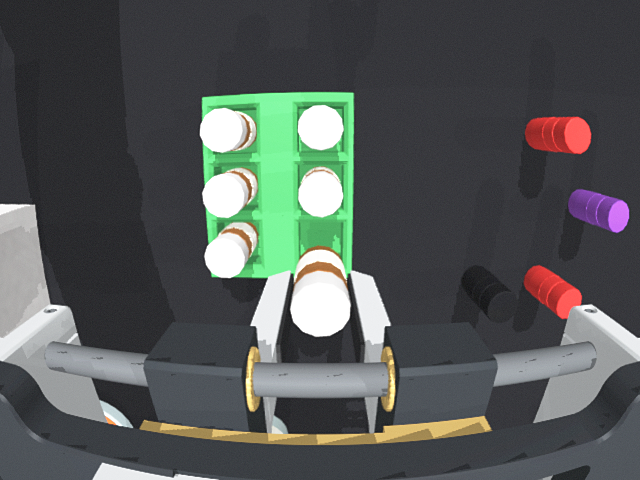

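The held vial at (320,290) sits over the last pocket, in line with its row (x≈320). The first placed vial at (230,250) is seated in its pocket like the others. I'll lower and release.

Call:
move_arm(motion=[[[-0.02, -0.04, 0.5, 0, -1], [0, 0, 0.5, 0, -1], [0, 0, 0.5, 0, -1], [0, 0, 0.4, 0, -1], [0, 0, 0.4, 0, -1], [0, 0, 0.4, 0, -1], [0, 0, 0.31, 0, -1], [0, 0, 0, 0, -1], [0, 0, 0, 0, -1]]])

```text
time: 10.4
tool_pos: [0.548, 0.183, 0.1377]
ee_rot: [0.057, 0.998, -0.0, -0.0]
ft_force: [-0.2, 0.7, 0.1]
opening: 0.0277
gripper_force: 12.0
```

Call:
move_arm(motion=[[[0, 0, 0, 0, -0.2], [0, 0, 0, 0, 0.06], [0, 0, 0, 0, 0.06], [0, 0, 0, 0, 0.06], [0, 0, 0, 0, 0.06], [0, 0, -1, 0, 0.06], [0, 0, -1, 0, 0.06], [0, 0, -1, 0, 0.06], [0, 0, -1, 0, 0.06], [0, 0, -1, 0, 0.06], [0, 0, 0, 0, 0.06], [0, 0, 0, 0, 0.06]]])

```text
time: 11.4
tool_pos: [0.5485, 0.1833, 0.2645]
ee_rot: [0.057, 0.998, 0.001, 0.001]
ft_force: [-0.2, 0.1, 0.8]
opening: 0.0497
gripper_force: 0.0
```

Run:
```python
from h import *
s=read_state();print(s["joint_pos"].round(2));go(.485,-.217,.26)
for n in("side",):
  p=camera(n);W=cloud(p)
  for d in finder.silhouettes(p,"vial5"):
    q=W[d["region"]&(p["range_z"]>0)]
    if len(q)>5 and -.05<q[:,1].mean()<.25: print(q[q[:,2]>np.percentile(q[:,2],90)-.006].mean(0).round(4),np.percentile(q[:,2],95).round(4))
cv2.imwrite("pics/s3.png",cv2.resize(p["color"][200:400,260:460,::-1],None,fx=3,fy=3))
```

```text
[-0.62  0.31  0.23  1.88 -0.08  0.96  1.1 ]
at [0.5485 0.1833 0.2645] units [  0.71 -16.2    0.15] open 0.0497
[0.4987 0.1296 0.0665] 0.0685
[0.464  0.1954 0.0666] 0.0685
[0.5468 0.1837 0.0668] 0.0685
[0.4991 0.1676 0.0314] 0.0336
[0.5366 0.1524 0.0941] 0.0674
[0.505  0.1901 0.0667] 0.0686
[0.4566 0.1334 0.0667] 0.0684
```

View pics/s3.png

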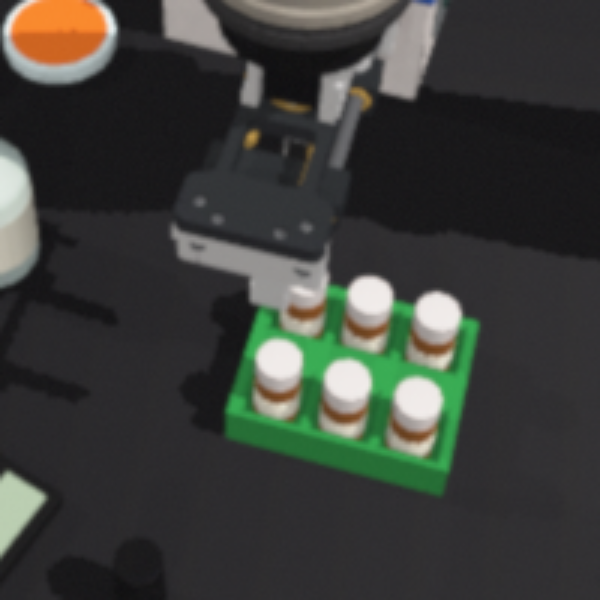

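All six vials stand in the rack, caps at the same height (z≈0.067). Next is the handle.

Call:
move_arm(motion=[[[0.04, -0.95, -0.5, 0, 1], [0.04, -0.95, -0.5, 0, 1], [0.04, -0.95, -0.2, 0, 1], [0.04, -0.95, 0, 0, 1], [0.04, -0.95, 0, 0, 1], [0.04, -0.95, 0, 0, 1], [0.04, -0.95, 0, 0, 1], [0.04, -0.95, 0, 0, 1], [0.04, -0.95, 0, 0, 1], [0.04, -0.95, 0, 0, 1], [0.04, -0.95, 0, 0, 1], [0.04, -0.95, 0, 0, 1], [0.04, -0.95, 0, 0, 1], [0.04, -0.95, 0, 0, 1], [0.04, -0.95, 0, 0, 1], [0.04, -0.95, 0, 0, 1], [0.04, -0.95, 0, 0, 1]]])

```text
time: 12.92
tool_pos: [0.4847, -0.2171, 0.2921]
ee_rot: [0.057, 0.998, -0.0, -0.001]
ft_force: [1.0, -0.4, 0.1]
opening: 0.0941
gripper_force: 0.0
```

Call:
move_arm(motion=[[[0, 0, 0, 0.84, 1], [0, 0, 0, 0.84, 1], [0, 0, 0, 0.84, 1], [0, 0, 0, 0.84, 1], [0, 0, 0, 0.84, 1], [0, 0, 0, 0.84, 1], [0, 0, 0, 0.84, 1], [0, 0, 0, 0.84, 1], [0, 0, 0, 0.84, 1], [0, 0, 0, 0.84, 1], [0, 0, 0, 0.84, 1], [0, 0, 0, 0.84, 1], [0, 0, 0, 0.84, 1], [0, 0, 0, 0.84, 1], [0, 0, 0, 0.84, 1], [0, 0, 0, 0.84, 1], [0, 0, 0, 0, 1], [0, 0, 0, 0, 1]]])

```text
time: 14.42
tool_pos: [0.4852, -0.2159, 0.2924]
ee_rot: [0.759, 0.651, -0.001, -0.0]
ft_force: [-0.2, 0.2, -0.4]
opening: 0.0942
gripper_force: 0.0
```

Run:
```python
from h import *
s=read_state();print(s["joint_pos"].round(2));go(.4853,-.2175,.230)
M=R.from_quat(s["ee_rot"]).as_matrix();print(M.round(3),np.degrees(np.arctan2(M[1,1],M[0,1])))
p=camera("wrist");cv2.imwrite("pics/w4.png",p["color"][:,:,::-1])
```

```text
[-0.33  0.24  0.74  1.97 -0.19  1.    0.35]
at [ 0.4852 -0.2159  0.2924] units [-0.06  0.02  2.5 ] open 0.0942
[[ 0.152  0.988 -0.002]
 [ 0.988 -0.152 -0.   ]
 [-0.001 -0.001 -1.   ]] -8.718293818543447
```

View pics/w4.png

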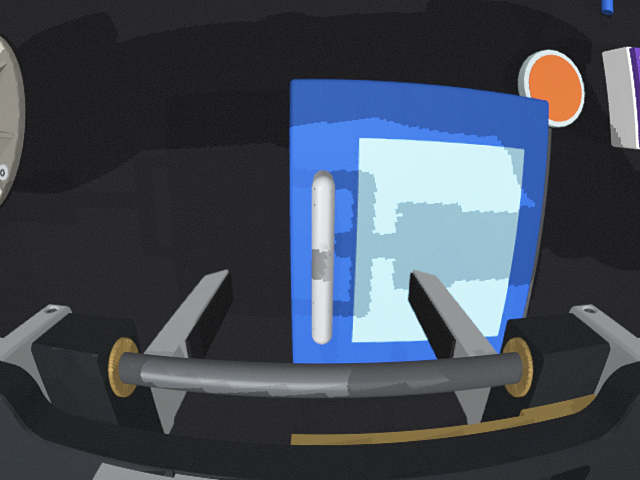

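The handle bar runs vertically in the image at x≈322, centred between the fingertips (230 and 410) and parallel to the pads. I'll descend and grip.

Call:
move_arm(motion=[[[-0.06, 0.02, 0.7, 0, 1], [0, 0, 0.7, 0, 1], [0, 0, 0.6, 0, 1], [0, 0, 0.5, 0, 1], [0, 0, 0, 0, 1], [0, 0, 0, 0, -1], [0, 0, 0, 0, -1], [0, 0, 0, 0, -1], [0, 0, 0, 0, -1], [0, 0, 0, 0, -1], [0, 0, 0, 0, -1], [0, 0, 0, 0, -1], [0, 0, 0, 0, -1], [0, 0, 0, 0, -1], [0, 0, 0, 0, -1]]], force=20)

```text
time: 15.72
tool_pos: [0.4857, -0.2177, 0.2307]
ee_rot: [0.76, 0.65, -0.0, -0.0]
ft_force: [-0.8, 0.7, -0.0]
opening: 0.0307
gripper_force: 0.0
```

Run:
```python
from h import *
s=read_state();print(s["tool_pos"],s["gripper_force"],s["opening"],s["ft_force"].round(1))
a=np.radians(np.array([0,5,10,15,20,25,30,35,40,45,50,55,60]))
X=-180*np.cos(a)+52*np.sin(a)+180;Z=180*np.sin(a)+52*np.cos(a)-52
print(np.c_[np.diff(X),np.diff(Z)].round(1)/25,X[-1],Z[-1])
```

```text
[ 0.48571032 -0.21769367  0.23069732] 0.0 0.030700498553366734 [-0.8  0.7 -0. ]
[[0.208 0.62 ]
 [0.26  0.6  ]
 [0.312 0.572]
 [0.36  0.544]
 [0.408 0.512]
 [0.452 0.472]
 [0.492 0.432]
 [0.528 0.388]
 [0.56  0.34 ]
 [0.584 0.292]
 [0.608 0.24 ]
 [0.628 0.184]] 135.0333209967908 129.88457268119896
```

Call:
move_arm(motion=[[[0, 0, 0, 0, -1], [0, 0, 0, 0, -1], [0, 0, 0, 0, -1], [0, 0, 0, 0, -1], [0, 0, 0, 0, -1], [0, 0, 0, 0, -1]]], force=20)

```text
time: 16.22
tool_pos: [0.486, -0.2178, 0.2307]
ee_rot: [0.76, 0.65, 0.0, 0.0]
ft_force: [5.1, -1.5, -4.2]
opening: 0.0133
gripper_force: 20.0
```

Call:
move_arm(motion=[[[0, 0.1, -0.31, 0, -1], [0, 0.11, -0.31, 0, -1], [0, 0.13, -0.3, 0, -1], [0, 0.13, -0.3, 0, -1], [0, 0.15, -0.29, 0, -1], [0, 0.16, -0.28, 0, -1], [0, 0.18, -0.27, 0, -1], [0, 0.18, -0.27, 0, -1], [0, 0.2, -0.26, 0, -1], [0, 0.21, -0.25, 0, -1], [0, 0.22, -0.24, 0, -1], [0, 0.23, -0.23, 0, -1], [0, 0, 0, 0, -1]]])

```text
time: 17.3
tool_pos: [0.5341, -0.2257, 0.3146]
ee_rot: [0.76, 0.65, -0.001, -0.002]
ft_force: [-21.0, 5.5, 16.1]
opening: 0.0135
gripper_force: 20.0
```

```bash
cat > ang.py <<'E'
from h import *
s=read_state();print(s["tool_pos"].round(4),s["gripper_force"],s["opening"],s["ft_force"].round(1))
hx=np.array([.663,-.2463]);u=np.array([.987,-.160])
r=[(s["tool_pos"][:2]-hx)@u,s["tool_pos"][2]-.078-.100]
print("radius",np.hypot(*r),"angle from tcp",np.degrees(np.arctan2(52,-180)-np.arctan2(r[1],r[0])))
for n in("side","top"):
    p=camera(n);W=cloud(p);c=p["color"].astype(int)
    q=W-[*hx,.1];X=q[...,:2]@u;Y=q[...,:2]@np.array([.16,.987])
    m=(p["range_z"]>0)&(c[...,2]>c[...,0]+20)&(X>-.23)&(X<.03)&(abs(Y)<.13)&(W[...,2]>.105)
    a=np.c_[X[m],W[m][:,2]-.1]
    if len(a)>50:
        d=cv2.fitLine(a.astype(np.float32),cv2.DIST_HUBER,0,.005,.005).ravel();print(n,m.sum(),"lid angle",np.degrees(np.arctan2(-d[1],d[0])),"pt",d[2:].round(3))
    if n=="side":cv2.imwrite("pics/lid%d.png"%(s["time"]*100),cv2.resize(p["color"][60:300,230:530,::-1],None,fx=2,fy=2))
E
python3 ang.py
```

```text
[ 0.5341 -0.2257  0.3146] 20.009464770555496 0.013496076796034397 [-21.    5.5  16.1]
radius 0.1889481133212501 angle from tcp 30.201602956923566
side 4447 lid angle 29.04974 pt [-0.091  0.064]
top 4650 lid angle 28.622803 pt [-0.078  0.057]
```

Call:
move_arm(motion=[[[0, -0.04, -0.03, 0, -1], [0, 0, 0, 0, -1], [0, 0, 0, 0, -1]]])

```text
time: 17.65
tool_pos: [0.5335, -0.2254, 0.3144]
ee_rot: [0.76, 0.65, -0.001, -0.001]
ft_force: [-8.2, -0.0, 2.9]
opening: 0.0131
gripper_force: 20.0
```

Call:
move_arm(motion=[[[0, 0.24, -0.22, 0, -1], [0, 0.24, -0.22, 0, -1], [0, 0.25, -0.2, 0, -1], [0, 0.25, -0.2, 0, -1], [0, 0.27, -0.18, 0, -1], [0, 0.27, -0.18, 0, -1], [0, 0, 0, 0, -1], [0, 0, 0, 0, -1]]])

```text
time: 18.32
tool_pos: [0.5717, -0.2317, 0.3451]
ee_rot: [0.76, 0.65, -0.0, -0.0]
ft_force: [-8.1, -0.4, 8.9]
opening: 0.0133
gripper_force: 20.0
```

Call:
move_arm(motion=[[[0, 0.26, -0.17, 0, -1], [0, 0.28, -0.15, 0, -1], [0, 0.29, -0.14, 0, -1], [0, 0.29, -0.13, 0, -1], [0, 0.3, -0.1, 0, -1], [0, 0.3, -0.1, 0, -1], [0, 0, 0, 0, -1], [0, 0, 0, 0, -1], [0, 0, 0, 0, -1]]])

```text
time: 19.07
tool_pos: [0.6146, -0.2384, 0.3647]
ee_rot: [0.76, 0.65, -0.0, 0.001]
ft_force: [-4.1, -2.8, 4.8]
opening: 0.0133
gripper_force: 20.0
```

```bash
python3 ang.py; ls pics
```

```text
[ 0.6146 -0.2384  0.3647] 19.999528527259827 0.013349977931859923 [-4.1 -2.8  4.8]
radius 0.1930039481551563 angle from tcp 59.165765809354866
side 1727 lid angle 57.96165 pt [-0.057  0.114]
top 2206 lid angle 58.100414 pt [-0.059  0.119]
lid1730.png
lid1906.png
s0.png
s2.png
s3.png
side1.png
t0.png
top1.png
w1.png
w2.png
w3.png
w4.png
```

Call:
move_arm(motion=[[[0, 0.08, -0.01, 0, -1], [0, 0.08, 0, 0, -1], [0, 0, 0, 0, -1], [0, 0, 0, 0, -1], [0, 0, 0, 0, -1], [0, 0, 0, 0, -1]]])

```text
time: 19.67
tool_pos: [0.6185, -0.2391, 0.3655]
ee_rot: [0.76, 0.65, 0.0, 0.001]
ft_force: [-5.4, -2.4, 11.3]
opening: 0.0137
gripper_force: 20.0
```

```bash
python3 ang.py; cp pics/lid195*.png pics/final.png 2>/dev/null || cp $(ls -t pics/lid*.png|head -1) pics/final.png
```

```text
[ 0.6185 -0.2391  0.3655] 20.001891553401947 0.013678072003800158 [-5.4 -2.4 11.3]
radius 0.19287414063095523 angle from tcp 60.356057538684595
side 1575 lid angle 59.09084 pt [-0.065  0.131]
top 2080 lid angle 59.39157 pt [-0.056  0.119]
```

View pics/final.png

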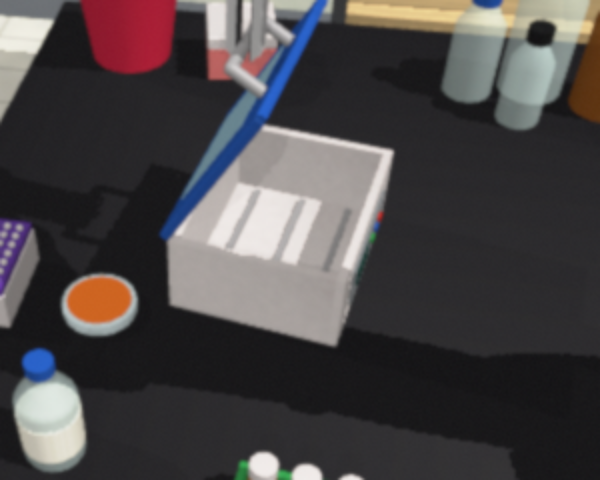

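The lid is held open at about 59–60° by the handle at (250,80), and the dish and bottle are undisturbed. I'll hand it in.

```bash
python3 -c "
from h import *
print(workorder.finish_job())"
```

```text
the job is handed in; nothing more can be done
None
```

I've handed the job in: both spare vials are fully down in the rack's two empty pockets, and the fingers are holding the incubator lid open at about 59–60 degrees. The hand-in did not report a verdict.

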